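Put the T-handled socket spanner away in its lidded holder

TASK

Put the T-handled socket spanner away. First lift the lid off the tool holder by its knob and set it down on the black rubber mat, knob up; then lift the socket spanner up off its fork on the rack and lower it, shaft down, into the open holder until its crossbar rests on the rim. Place both things with the gripper rather than dropping them, and leave the other T-handled tool on the rack and the rest of the bench undisturbed.

Things in the scene. Friction and masses are not known exactly. Their poses are not given: they have to be found in the camera images.
- socket_tool: T-handled socket spanner, about 220 g. Black crossbar 110 mm long (own y), 20 thick (own x), 24 high; from its middle a 12 mm steel shaft runs down (own -z) to a socket 24 mm across, 30 long. Origin: crossbar's centre; socket's end 97 mm below. Hangs in either fork of the rack: crossbar's underside on the two prongs, 160 mm above the bench, shaft between them.
- socket_tool_end (a point): Centre of the lower end face of the socket, 97 mm below the crossbar's centre.
- hex_tool: Bystander: the other T-handled tool, same black crossbar, but a plain slender shaft 9 mm across and 85 long with no socket. Hangs on the other fork and stays there. Origin at the centre of its crossbar, 172 mm above the bench.
- rack: Blue rack fixed to the bench. Origin on the bench below the midpoint of the two tools' crossbars, which lie along its y, 80 mm either side (+-5). Each fork: two level 8 mm prongs 48 mm apart, tops 160 mm high, pointing to own -x (towards the robot), their ends turned up to 176 mm high, 30 to 42 mm before the crossbar's centre line. Cross beam 85 mm behind that line, top 169 mm high. Nothing above.
- holder: Open-topped aluminium tool holder tube fixed upright on the bench on a dark 100 mm base disc: outside 72 mm across, inside 66, 100 mm high, inside depth 93. Origin at the centre of its underside. At the start the lid closes it. It stands on the robot's left or right, the mat on the other side.
- holder_mouth (a point): Centre of the holder's mouth, on its axis at rim height, 100 mm above the bench.
- lid: Loose grey plastic lid on the holder, about 90 g: plug 56 mm across from 0 to 8 mm high, disc 80 across from 8 to 14, 14 mm neck, round knob 24 across from 30 to 54 mm. Heights above its origin, the centre of the plug's underside (92 mm above the bench at the start). Not fastened, 5 mm play; lifting 8 mm frees it. Put down, it stands on its plug.
- mat: Black rubber mat fixed on the bench, 160 x 160 mm, 4 mm thick, where the lid is laid. Origin at the centre of its underside.
- tape_roll: Bystander: cardboard tape roll lying flat, 90 mm across, 24 high; origin at centre of underside.
- offcut: Bystander: plywood offcut lying flat, 50 x 110 x 22 mm; origin at centre of underside.
- spanner: Bystander: steel open-ended spanner about 170 mm long, lying on the bench.
- brush: Bystander: hand brush about 190 mm long, lying on the bench.
- jar: Bystander: clear jar with steel cap, 68 mm across, 85 high; origin at centre of underside.
- bottle: Bystander: white plastic bottle with black cap, 56 mm across, 140 high; origin at centre of underside.
Not all that is in view belongs to the job. What is shaped like the socket_tool but yellow is not meant.

How it is judged:
On the way, in this order (a step that is already met when the one before it is completed fails the run):
1. the lid, held by the gripper, is brought low (under 40 mm) over the mat, upright (x of lid in the frame of mat between -0.08 and 0.08 m and y of lid in the frame of mat between -0.08 and 0.08 m and height (world z) of lid below 0.04 m and angle between lid's own z axis and vertical below 0.35 rad and contact force between lid and the fingers above 0.3 N), for 0.05 s.
2. the lid lies flat on the mat, let go (x of lid in the frame of mat between -0.08 and 0.08 m and y of lid in the frame of mat between -0.08 and 0.08 m and height (world z) of lid below 0.01 m and angle between lid's own z axis and vertical below 0.12 rad and contact force between lid and the fingers below 0.1 N), for 0.1 s.
3. the socket spanner is lifted clear above its fork (height (world z) of socket_tool above 0.187 m and contact force between socket_tool and the fingers above 0.3 N), for 0.05 s.
4. the socket spanner, still held, is lowered at least 30 mm deep into the holder (horizontal distance between socket_tool_end and holder_mouth below 0.033 m and height (world z) of socket_tool_end below 0.07 m and contact force between socket_tool and the fingers above 0.3 N), for 0.05 s.
At the end, for the whole second after the job is handed in: Socket spanner at rest in the holder: lower end inside the tube, under 30 mm above the bench, tilt under 0.3 rad. Lid at rest flat on the mat, knob up (tilt under 0.12 rad), its centre within the mat's outline. Hex tool within 30 mm of its start, on its fork (horizontal distance between socket_tool_end and holder_mouth below 0.033 m and height (world z) of socket_tool_end below 0.03 m and x of lid in the frame of mat between -0.08 and 0.08 m and y of lid in the frame of mat between -0.08 and 0.08 m and height (world z) of lid below 0.01 m and angle between lid's own z axis and vertical below 0.12 rad and angle between socket_tool's own z axis and vertical below 0.3 rad and linear speed of each of socket_tool, lid below 0.03 m/s and distance of hex_tool from where it was at the start of the episode below 0.03 m); the robot touches nothing.
It fails at once if a bystander (other T-handled tool, tape roll, offcut, open-ended spanner, brush, jar, bottle) moved more than 40 mm (distance of any of hex_tool, tape_roll, offcut, spanner, brush, jar, bottle from where it was at the start of the episode above 0.04 m).
It also fails if it takes over 61 s, if anything falls off the work surface, if the arm or the gripper's body presses on something with over 40 N, if the wrist force passes 120 N, or if a joint passes its speed limit or range.

ROBOT

A 6-joint arm with a two-finger parallel gripper is mounted at the origin on the work surface. World frame = base frame: x ahead of the robot, y to its left, z up, the work surface at z = 0. Lengths are in m, angles in rad, forces in N, time in s.
With the tool pointing down it reaches from about 0.3 to 0.95 m from the base axis. Payload 3.1 kg.
Tool frame: the origin (TCP) lies on the front face of the gripper's body, between the roots of the fingers; the fingertips stand 73 mm ahead of it and the grasp point (between the pads) lies 54 mm ahead of it; z points along the fingers, y is the direction in which the jaws open and shut (so a half turn about z gives the same grasp; the last joint's range is limited). The gripper opens to 85 mm and grips with 20 to 120 N. Pads are 22 mm wide; open, the fingers measure 114 mm over their backs; the gripper's body (76 mm by 85 mm) begins 54 mm behind the grasp point. The pads swing forward as they close: fully open they stand 13 mm farther back than shut.
Start: joints at [1.18, 0.308, 1.634, -0, 1.2, -0.07], TCP at [0.197, 0.593, 0.304] pointing down, gripper open.
Joint ranges: [-3.06, 3.06], [-0.79, 1.96], [0.05, 2.63], [-1.19, 4.34], [0.05, 2.64], [-2.94, 2.94]. Speed limits (rad/s): [2.79, 2.79, 3.14, 3.14, 3.14, 3.14].

INTERFACE

Orientations are given as [roll, pitch, yaw] about the fixed x, y, z axes, in that order (R = Rz(yaw) Ry(pitch) Rx(roll)).
In Python, from rig import * gives the robot as it stands.
- The arm moves only by the tool apply_moves, never from a script. Its argument "steps" is a list of rows, each an object of numbers: "x", "y", "z": the shift along the tool's x, y, z in m; "twist": the turn about the tool's z in rad; "hand": the gripper's target within -1 to 1 (fully open at 1, half-way at 0, shut at -1). In form: [{"x": .., "y": .., "z": .., "twist": .., "hand": ..}, ...]. A call has 1 to 5 rows; each row is the pose to reach, as a shift and turn from the pose measured when the call began, along the tool's axes at that moment; what a row does not reach only later rows make up. A row lasts 1/10 s, in which the tool goes at most 50 mm and 8.59 degrees, less where a joint would pass 70% of its speed; a pose out of reach is approached as far as the arm can. A call with a gripper value outside its range is refused whole. The fingers move at their own pace and stop on an object; "squeeze" is the grip in N (left out, the last holds). Time passes only in rows, so rows that repeat a pose let the fingers close. It gives the time, the measured TCP pose, the force and the opening at its end, in the units of the state.
- read_state(): the state, without advancing time (a new reading comes with each control period).
- camera(name): name is "scene" or "top"; returns a dict with "image" (384x512x3 uint8, red, green, blue), "fx", "fy", "cx", "cy" (pixels), "eye" and "attitude" of the camera in the world. Camera axes: x right, y down, z forward; pixel columns grow to the right and rows downward; lengths in m; the calibration is good to about 2 mm. A picture is of the moment at which its call begins. There is no depth.
- sign_off(): hands the job in, once; it reports no verdict.
The state is a dict: "time_s": time; "joint_positions": joint angles; "dq": joint speeds; "effort": joint torques, N m; "position": TCP position; "tcp_rot": TCP orientation; "force": force on the tool from outside, world axes, zero at the start; "moment": the same for the moment, N m; "opening": finger opening in m.
Only numpy, scipy, OpenCV 4.12 (cv2) and the standard library are available. Lean on these libraries where they do the work, as an engineer would, in place of code of your own. Each camera call takes 0.05 s, during which the arm holds its last target.

## Working session

There is one attempt and no reset: what is moved stays moved. The work goes in short steps, Python scripts to look and compute and a tool call to move; the robot and the scene stay as the last step left them, time stands still between calls to the robot, and variables do not carry over. Pictures are saved under pics/ and viewed, and the job is handed in when it is done.

Besides the shell and the picture viewer there is one more tool, called after "Request:" as name([rows], argument=value, ...), one row to a line, values as JSON. apply_moves: Moves the arm, as the interface text tells. Its arguments: {"type":"object","properties":{"steps":{"type":"array","items":{"type":"object","properties":{"x":{"type":"number"},"y":{"type":"number"},"z":{"type":"number"},"twist":{"type":"number"},"hand":{"type":"number"}}}},"squeeze":{"type":"number"}},"required":["steps"]}

```bash
ls; mkdir -p pics
python3 - <<'E'
from rig import *
import cv2,numpy as np
s=read_state();print({k:(np.round(v,4).tolist()) for k,v in s.items()})
for n in ["scene","top"]:
    c=camera(n);cv2.imwrite(f"pics/{n}0.png",cv2.cvtColor(c["image"],cv2.COLOR_RGB2BGR))
    print(n,{k:np.round(c[k],4).tolist() for k in c if k!="image"})
E
```

```text
pics
{'time_s': 0.0, 'joint_positions': [1.1803, 0.309, 1.6352, -0.0, 1.1997, -0.0697], 'dq': [0.0014, 0.0015, 0.0004, -0.001, 0.0001, 0.0004], 'effort': [0.0013, -41.5247, -27.6671, -0.0, 0.0102, 0.0], 'position': [0.1969, 0.5925, 0.3026], 'tcp_rot': [-3.1393, -0.0002, 2.8208], 'force': [0.4701, 1.0394, -1.1124], 'moment': [0.0203, 0.0473, -0.0131], 'opening': 0.0854}
scene {'fx': 377.4382, 'fy': 377.4382, 'cx': 258.0795, 'cy': 191.3576, 'eye': [1.2348, -0.5863, 1.0027], 'attitude': [-2.3223, -0.0214, 0.8455]}
top {'fx': 477.7193, 'fy': 477.7193, 'cx': 254.8264, 'cy': 189.4636, 'eye': [0.4249, 0.0216, 1.4088], 'attitude': [-3.037, 0.0197, -1.5949]}
```

View pics/scene0.png

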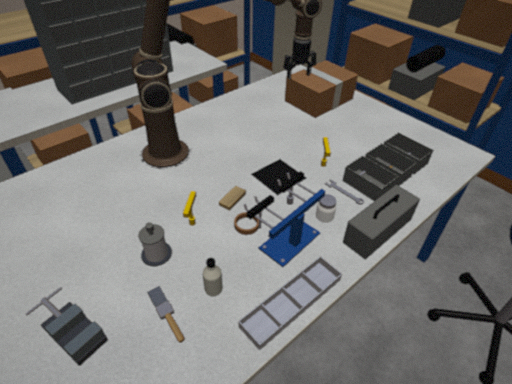

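View pics/top0.png

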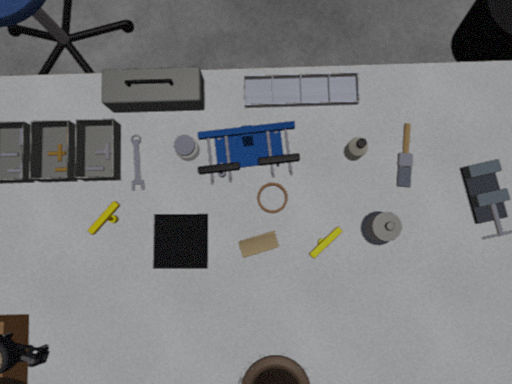

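```bash
cat > h.py <<'E'
from rig import *
import cv2,numpy as np
from scipy.spatial.transform import Rotation as Ro
def ray(c,u,v):
    d=np.array([(u-c["cx"])/c["fx"],(v-c["cy"])/c["fy"],1.])
    return np.array(c["eye"]),Ro.from_euler("xyz",c["attitude"]).as_matrix()@d
def plane(c,u,v,z):
    e,d=ray(c,u,v);return e+d*(z-e[2])/d[2]
def tri(c1,p1,c2,p2):
    e1,d1=ray(c1,*p1);e2,d2=ray(c2,*p2)
    t=np.linalg.lstsq(np.c_[d1,-d2],e2-e1,rcond=None)[0]
    a=e1+t[0]*d1;b=e2+t[1]*d2
    return (a+b)/2,np.linalg.norm(a-b)
def proj(c,P):
    q=Ro.from_euler("xyz",c["attitude"]).as_matrix().T@(np.array(P)-c["eye"])
    return np.array([c["fx"]*q[0]/q[2]+c["cx"],c["fy"]*q[1]/q[2]+c["cy"]])
def crop(c,u0,v0,u1,v1,k,name,g=1.6):
    im=cv2.cvtColor(c["image"],cv2.COLOR_RGB2BGR)[v0:v1,u0:u1]
    im=np.clip(im.astype(float)*g,0,255).astype(np.uint8)
    cv2.imwrite("pics/"+name,cv2.resize(im,None,fx=k,fy=k,interpolation=cv2.INTER_CUBIC))
def show(p): print(np.round(p,4))
E
python3 - <<'E'
from h import *
T=camera("top");S=camera("scene")
show(plane(T,180,241,0.004)); show(plane(T,386,227,0.1))
crop(T,190,115,310,205,6,"t1.png"); crop(S,235,165,345,265,6,"s1.png")
crop(T,355,200,425,250,8,"t2.png"); crop(S,120,210,190,275,8,"s2.png")
E
```

```text
[0.4269 0.2688 0.004 ]
[ 0.4511 -0.3099  0.1   ]
```

View pics/t1.png

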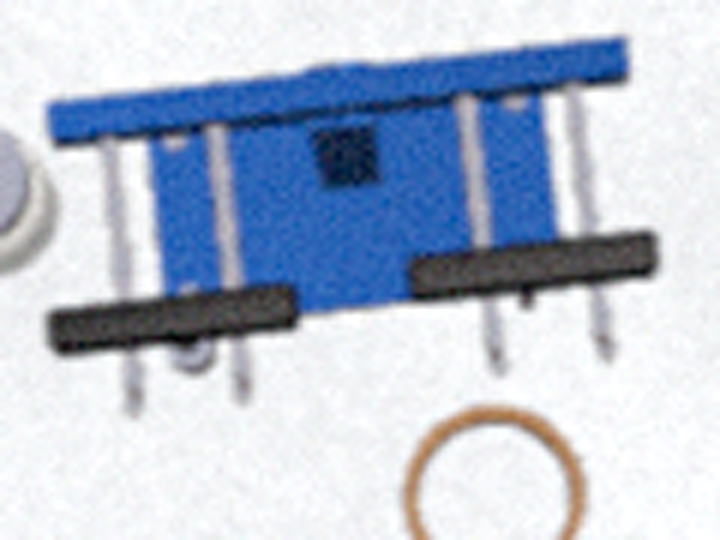

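View pics/s1.png

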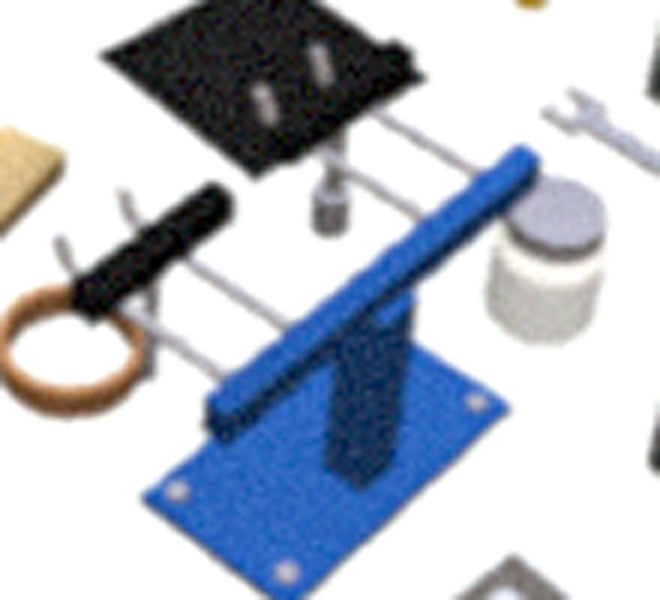

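View pics/t2.png

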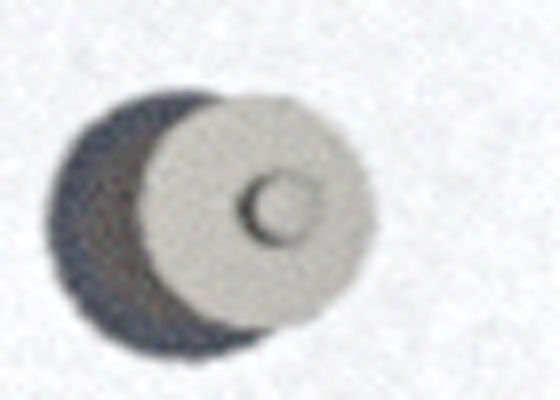

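View pics/s2.png

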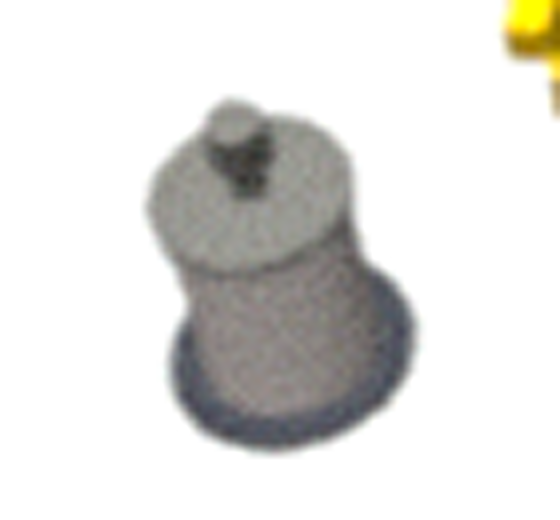

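Run:
```python
from h import *
T=camera("top");S=camera("scene")
kt=((286.5)/8+354.5,(208.5)/8+199.5);ks=(236.5/8+119.5,122.5/8+209.5)
print("knob",tri(T,kt,S,ks))
# lid disc in top: mask
def comp(c,m,near,minA=30):
    n,l,st,ce=cv2.connectedComponentsWithStats(m.astype(np.uint8))
    i=min((i for i in range(1,n) if st[i,4]>=minA),key=lambda i:np.hypot(*(ce[i]-near)))
    return (l==i).astype(np.uint8),st[i],ce[i]
g=cv2.GaussianBlur(T["image"],(3,3),0).astype(int);
v=g.max(2);sat=v-g.min(2)
print("v disc/base/bench",v[215:240:3,368:400:4])
# bars
dark=(v<65)&(sat<30)
for near in [(219,169),(279,160),(180,241)]:
    m,st,ce=comp(T,dark,near)
    cs=max(cv2.findContours(m,0,2)[0],key=cv2.contourArea)
    r=cv2.minAreaRect(cs);b=cv2.boxPoints(r)
    print(near,st,np.round(ce,2),r)
    z=0.004 if near[0]==180 else 0.184
    print(np.round([plane(T,*p,z) for p in b],4), np.round(np.mean([plane(T,*p,z) for p in b],0),4))
```

```text
knob (array([ 0.45380648, -0.31118709,  0.14035628]), np.float64(5.3076438634231724e-05))
v disc/base/bench [[ 72  61  77 123 122 122 120 136]
 [ 60  60 121 122 122 121 122 121]
 [ 58  73 124 124 123 105 114 119]
 [ 60  87 123 122 103 114 114 117]
 [ 61  88 123 122  97 112 112 117]
 [ 63  73 124 121 120  89 106 118]
 [ 61  59 120 121 122 121 118 118]
 [ 61  62  82 122 121 119 118 122]
 [ 61  63  60  88 116 119 122 152]]
(219, 169) [199 163  41  11 295] [218.79 167.86] ((218.83847045898438, 168.20770263671875), (8.310327529907227, 40.31128692626953), 82.87498474121094)
[[0.6177 0.1879 0.184 ]
 [0.628  0.0837 0.184 ]
 [0.6063 0.0815 0.184 ]
 [0.596  0.1855 0.184 ]] [0.612  0.1347 0.184 ]
(279, 160) [258 154  41  11 289] [278.16 159.11] ((278.212890625, 159.6287078857422), (8.457816123962402, 40.299007415771484), 84.2894058227539)
[[ 0.6375  0.033   0.184 ]
 [ 0.6452 -0.0712  0.184 ]
 [ 0.6231 -0.0726  0.184 ]
 [ 0.6154  0.0314  0.184 ]] [ 0.6303 -0.0199  0.184 ]
(180, 241) [ 154  215   53   53 2777] [180.28 241.11] ((180.0, 241.0), (52.0, 52.0), 90.0)
[[0.5051 0.3453 0.004 ]
 [0.5012 0.1914 0.004 ]
 [0.3498 0.1934 0.004 ]
 [0.3533 0.3456 0.004 ]] [0.4273 0.2689 0.004 ]
```

```bash
cat > m.py <<'E'
from h import *
def comp(m,near,minA=30):
    n,l,st,ce=cv2.connectedComponentsWithStats(m.astype(np.uint8))
    i=min((i for i in range(1,n) if st[i,4]>=minA),key=lambda i:np.hypot(*(ce[i]-near)))
    return (l==i),st[i],ce[i]
def avg(n,k=4):
    cs=[camera(n) for _ in range(k)]
    c=dict(cs[0]);c["image"]=np.clip(np.mean([x["image"].astype(float) for x in cs],0),0,255).astype(np.uint8);return c
E
python3 - <<'E'
from m import *
T=avg("top");S=avg("scene");np.save("T.npy",T,allow_pickle=True);np.save("S.npy",S,allow_pickle=True)
g=T["image"].astype(int);v=g.max(2);sat=v-g.min(2)
m=(v>95)&(v<140); m[:, :350]=0;m[:,430:]=0;m[:190]=0;m[260:]=0
m=cv2.morphologyEx(m.astype(np.uint8),cv2.MORPH_OPEN,np.ones((3,3)))
m,st,ce=comp(m,(389,226),200)
hull=cv2.convexHull(max(cv2.findContours(m.astype(np.uint8),0,2)[0],key=cv2.contourArea))
print(st,ce,cv2.fitEllipse(hull))
e=cv2.fitEllipse(hull)[0]
show(plane(T,*e,0.106))
# base disc outline: everything nonbench
nb=(v<140);nb[:, :350]=0;nb[:,430:]=0;nb[:190]=0;nb[260:]=0
# scene
gs=S["image"].astype(int);vs=gs.max(2)
print(vs[218:250:2,138:170:2])
dark=((v<75)&(sat<35)).astype(np.uint8)
for near in [(219,169),(279,160)]:
    m,st,ce=comp(dark,near)
    ys,xs=np.nonzero(m);P=np.array([plane(T,x,y,0.184) for x,y in zip(xs,ys)])[:,:2]
    w,V=np.linalg.eigh(np.cov(P.T));d=V[:,1]*np.sign(V[1,1])
    q=(P-P.mean(0))@V
    print("bar",P.mean(0),d,np.arctan2(-d[0],d[1]),np.ptp(q,0))
b=(g[:,:,2]>g[:,:,0]+40);b=b.astype(np.uint8)
r=cv2.minAreaRect(np.argwhere(b[120:142,195:300])[:,::-1].astype(np.float32));print(r)
E
```

```text
[373 212  29  29 652] [386.87269939 225.97546012] ((386.8529968261719, 225.98275756835938), (28.713420867919922, 29.763031005859375), 140.57093811035156)
[ 0.4537 -0.3109  0.106 ]
[[174 174 173 176 174 172 176 175 175 174 175 177 177 176 175 175]
 [173 175 176 174 172 172 176 173 172 174 173 174 172 174 176 176]
 [173 176 175 174 162 135 139 165 173 173 175 175 176 178 175 175]
 [173 172 174 168 107  92  92 101 121 133 154 169 174 172 174 174]
 [173 176 170 139  90  99  94  63  87  95  96 116 167 176 173 175]
 [176 172 124  92  62  59  51  38  78  97  97  95 118 168 175 179]
 [170 124  94  95  72  43  46  44  85  95  96  96  94 148 177 178]
 [151  94  95  95  95  68  46  46  95  97  96  97  92 137 178 179]
 [132  94  96  95  95  87  62  68  95  93  95  97  92 137 183 181]
 [122  94  96  97  93  93  97  98  94  99  96  97  79 134 179 178]
 [146  93  94  96  93  96  95  96  94  96  99  90  58 114 179 180]
 [170 106  93  95  98  95  96  99  95  94  85  62  68  88 174 179]
 [171 149  79  88  94  93  96  89  85  64  69  80  71  68 142 180]
 [173 173 112  76  69  72  72  71  79  83  85  80  78  63  61 118]
 [174 179 142  87  88  89  93  90  86  85  85  82  75  69  60  59]
 [173 174 160  90  87  88  90  89  87  85  84  82  76  70  61  62]]
bar [0.61298382 0.13560661] [-0.08557411  0.99633181] 0.08567890264451858 [0.0254873 0.1072049]
bar [ 0.63163333 -0.01972027] [-0.08597247  0.99629751] 0.08607872953104106 [0.02610168 0.10542348]
((51.3310432434082, 14.47241497039795), (18.602188110351562, 96.58190155029297), 85.2363510131836)
```

Run:
```python
from m import *
T=np.load("T.npy",allow_pickle=True).item();S=np.load("S.npy",allow_pickle=True).item()
im=S["image"].copy()
a=np.linspace(0,2*np.pi,60)
big=cv2.resize(np.clip(im*1.6,0,255).astype(np.uint8),None,fx=6,fy=6,interpolation=cv2.INTER_CUBIC)
def dr(P,col):
    for p in P:
        u=(proj(S,p)+.5)*6; cv2.circle(big,tuple(int(x) for x in u),1,col,-1)
L=np.array([.4537,-.311,0])
circ=lambda c,r,z:[[c[0]+r*np.cos(t),c[1]+r*np.sin(t),z] for t in a]
dr(circ(L,.04,.106),(255,0,0));dr(circ(L,.012,.146),(0,255,0))
d=np.array([-.0857,.9963,0]);n=np.array([.9963,.0857,0])
for c in ([.615,.1358,0],[.634,-.0197,0]):
    c=np.array(c)
    for z in (.184,.160): dr([c+d*s*.055+n*k*.01+[0,0,z] for s in np.linspace(-1,1,30) for k in(-1,1)],(255,0,0))
dr(circ([.615,.1358],.012,.075),(0,255,0))
dr([c+d*-.055*0 for c in [np.array([.4273+.08*i,.2689+.08*j,.004]) for i in (-1,1) for j in (-1,1)]],(255,0,0))
cv2.imwrite("pics/ov1.png",cv2.cvtColor(big[165*6:255*6,235*6:345*6],4));cv2.imwrite("pics/ov2.png",cv2.cvtColor(big[210*6:275*6,120*6:190*6],4))
```

```text
(no output)
```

View pics/ov1.png

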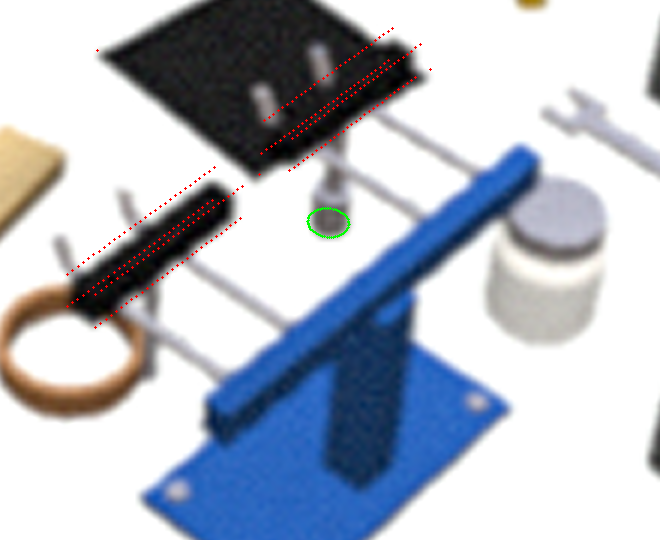

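View pics/ov2.png

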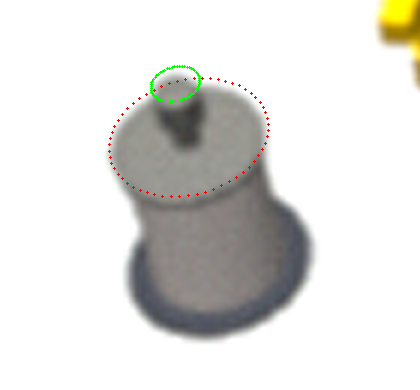

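```bash
cat > go.py <<'E'
import sys
from h import *
s=read_state();p=np.array(s["position"]);R=Ro.from_euler("xyz",s["tcp_rot"])
t=np.array([float(a) for a in sys.argv[1:4]]);yaw=float(sys.argv[4]) if len(sys.argv)>4 else 1.657
d=R.inv().apply(t-p)
print("t",round(s["time_s"],2),"pos",np.round(p,4),"rot",np.round(s["tcp_rot"],4),"F",np.round(s["force"],2),"open",round(float(s["opening"]),4))
print("shift",np.round(d,4),"twist",round(float((s["tcp_rot"][2]-yaw+np.pi)%(2*np.pi)-np.pi),4))
E
python3 go.py .4537 -.311 .3
```

```text
t 0.7 pos [0.1971 0.5931 0.3039] rot [3.1415 0.     2.8208] F [-0.15  0.56  0.83] open 0.0851
shift [-0.5286 -0.7771  0.0039] twist 1.1638
```

Request:
apply_moves([
  {"x":-0.028,"y":-0.041,"z":0,"twist":0.14,"hand":1},
  {"x":-0.056,"y":-0.082,"z":0,"twist":0.28,"hand":1},
  {"x":-0.084,"y":-0.123,"z":0,"twist":0.42,"hand":1},
  {"x":-0.112,"y":-0.164,"z":0,"twist":0.56,"hand":1},
  {"x":-0.14,"y":-0.205,"z":0,"twist":0.7,"hand":1},
])

```text
time_s: 1.2
position: [0.2655, 0.3527, 0.304]
tcp_rot: [3.141, 0.0, 2.116]
force: [1.3, -0.5, 1.0]
opening: 0.0854
```

```bash
python3 go.py .4537 -.311 .3
```

```text
t 1.2 pos [0.2655 0.3527 0.304 ] rot [3.1408e+00 1.0000e-04 2.1159e+00] F [ 1.26 -0.48  1.03] open 0.0854
shift [-0.6651 -0.1832  0.0039] twist 0.4589
```

Request:
apply_moves([
  {"x":-0.046,"y":-0.013,"z":0,"twist":0.12,"hand":1},
  {"x":-0.092,"y":-0.026,"z":0,"twist":0.24,"hand":1},
  {"x":-0.138,"y":-0.038,"z":0,"twist":0.36,"hand":1},
  {"x":-0.184,"y":-0.051,"z":0,"twist":0.459,"hand":1},
  {"x":-0.23,"y":-0.063,"z":0,"twist":0.459,"hand":1},
])

```text
time_s: 1.7
position: [0.331, 0.1217, 0.3045]
tcp_rot: [3.139, -0.001, 1.656]
force: [0.7, 0.5, -0.3]
opening: 0.0858
```

```bash
python3 go.py .4537 -.311 .3
```

```text
t 1.7 pos [0.331  0.1217 0.3045] rot [ 3.1388e+00 -6.0000e-04  1.6560e+00] F [ 0.71  0.48 -0.25] open 0.0858
shift [-0.4415  0.0854  0.0045] twist -0.001
```

Request:
apply_moves([
  {"x":-0.046,"y":0.009,"z":0,"hand":1},
  {"x":-0.092,"y":0.018,"z":0,"hand":1},
  {"x":-0.138,"y":0.027,"z":0,"hand":1},
  {"x":-0.184,"y":0.036,"z":0,"hand":1},
  {"x":-0.23,"y":0.045,"z":0,"hand":1},
])

```text
invalid input
```

```bash
python3 go.py .4537 -.311 .26
```

```text
t 1.7 pos [0.331  0.1217 0.3045] rot [ 3.1388e+00 -6.0000e-04  1.6560e+00] F [ 0.71  0.48 -0.25] open 0.0858
shift [-0.4416  0.0853  0.0445] twist -0.001
```

Twist must be given in every row.

Request:
apply_moves([
  {"x":-0.046,"y":0.009,"z":0,"twist":0,"hand":1},
  {"x":-0.092,"y":0.018,"z":0,"twist":0,"hand":1},
  {"x":-0.138,"y":0.027,"z":0,"twist":0,"hand":1},
  {"x":-0.184,"y":0.036,"z":0,"twist":0,"hand":1},
  {"x":-0.23,"y":0.045,"z":0,"twist":0,"hand":1},
])

```text
time_s: 2.2
position: [0.3956, -0.1058, 0.305]
tcp_rot: [3.137, -0.0, 1.655]
force: [0.5, 0.5, 0.1]
opening: 0.0855
```

```bash
python3 go.py .4537 -.311 .28
```

```text
t 2.2 pos [ 0.3956 -0.1058  0.305 ] rot [ 3.1371e+00 -2.0000e-04  1.6551e+00] F [0.47 0.52 0.07] open 0.0855
shift [-0.2094  0.0405  0.0252] twist -0.0019
```

Request:
apply_moves([
  {"x":-0.045,"y":0.009,"z":0.005,"twist":0,"hand":1},
  {"x":-0.09,"y":0.018,"z":0.01,"twist":0,"hand":1},
  {"x":-0.135,"y":0.027,"z":0.015,"twist":0,"hand":1},
  {"x":-0.18,"y":0.036,"z":0.02,"twist":0,"hand":1},
  {"x":-0.2094,"y":0.0405,"z":0.025,"twist":0,"hand":1},
])

```text
time_s: 2.7
position: [0.4544, -0.3144, 0.2803]
tcp_rot: [3.136, 0.002, 1.653]
force: [0.6, -0.4, -0.8]
opening: 0.0852
```

```bash
python3 go.py .4537 -.311 .19
```

```text
t 2.7 pos [ 0.4544 -0.3144  0.2803] rot [3.1359e+00 1.6000e-03 1.6535e+00] F [ 0.61 -0.42 -0.81] open 0.0852
shift [ 0.0035 -0.0009  0.0903] twist -0.0035
```

Request:
apply_moves([
  {"x":0.0035,"y":-0.001,"z":0.03,"twist":0,"hand":1},
  {"x":0.0035,"y":-0.001,"z":0.06,"twist":0,"hand":1},
  {"x":0.0035,"y":-0.001,"z":0.08,"twist":0,"hand":1},
  {"x":0.0035,"y":-0.001,"z":0.09,"twist":0,"hand":1},
  {"x":0.0035,"y":-0.001,"z":0.09,"twist":0,"hand":1},
])

```text
time_s: 3.2
position: [0.4529, -0.3104, 0.1888]
tcp_rot: [3.138, -0.001, 1.653]
force: [-0.7, 0.2, 0.2]
opening: 0.0855
```

```bash
python3 go.py .4537 -.311 .19
python3 - <<'E'
from h import *
S=camera("scene");crop(S,110,180,200,270,6,"s3.png")
T=camera("top");crop(T,345,190,435,260,6,"t3.png")
E
```

```text
t 3.2 pos [ 0.4529 -0.3104  0.1888] rot [ 3.1382e+00 -6.0000e-04  1.6535e+00] F [-0.74  0.17  0.2 ] open 0.0855
shift [-0.0007  0.0008 -0.0011] twist -0.0035
```

View pics/s3.png

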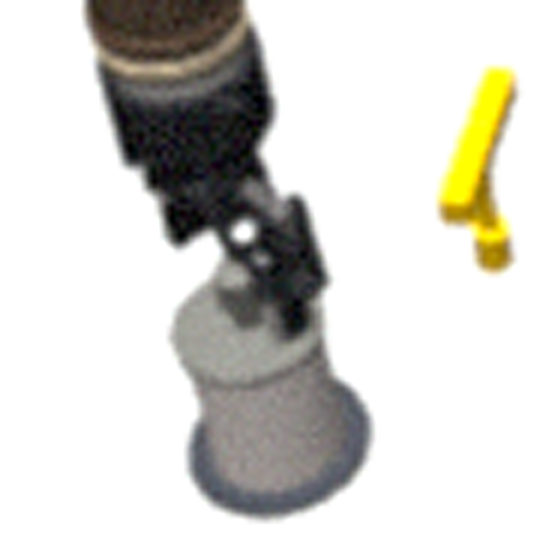

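The open fingers straddle the knob (around pixel (150,228)), so I'll close the gripper.

Request:
apply_moves([
  {"x":0,"y":0,"z":0,"twist":0,"hand":-1},
  {"x":0,"y":0,"z":0,"twist":0,"hand":-1},
  {"x":0,"y":0,"z":0,"twist":0,"hand":-1},
  {"x":0,"y":0,"z":0,"twist":0,"hand":-1},
  {"x":0,"y":0,"z":0,"twist":0,"hand":-1},
], squeeze=45)

```text
time_s: 3.8
position: [0.4545, -0.3116, 0.1919]
tcp_rot: [3.134, 0.003, 1.654]
force: [-0.7, 0.6, 3.4]
opening: 0.0224
```

Request:
apply_moves([
  {"x":0,"y":0,"z":0,"twist":0,"hand":-1},
  {"x":0,"y":0,"z":0,"twist":0,"hand":-1},
  {"x":0,"y":0,"z":-0.01,"twist":0,"hand":-1},
  {"x":0,"y":0,"z":-0.025,"twist":0,"hand":-1},
  {"x":0,"y":0,"z":-0.045,"twist":0,"hand":-1},
])

```text
time_s: 4.3
position: [0.4537, -0.3111, 0.2373]
tcp_rot: [3.135, 0.002, 1.654]
force: [0.2, 0.2, -1.2]
opening: 0.0226
```

```bash
python3 go.py .4537 -.311 .33
python3 - <<'E'
from h import *
S=camera("scene");crop(S,110,180,200,270,6,"s4.png")
E
```

```text
t 4.3 pos [ 0.4537 -0.3111  0.2373] rot [3.1354e+00 2.1000e-03 1.6536e+00] F [ 0.21  0.18 -1.16] open 0.0226
shift [-0.0001  0.0006 -0.0927] twist -0.0034
```

View pics/s4.png

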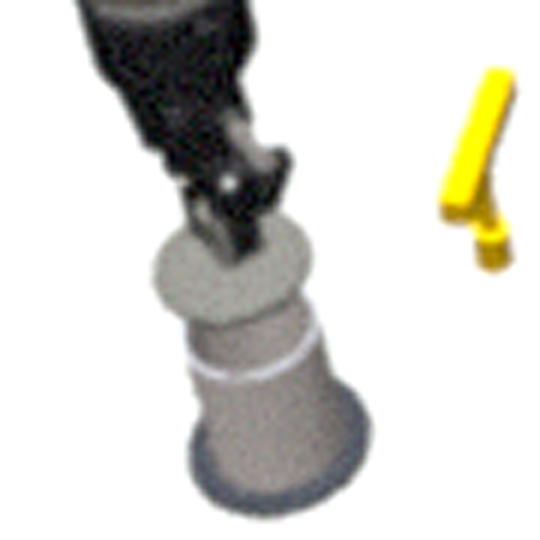

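The lid is off and upright. Now I'll carry it over to the mat.

Request:
apply_moves([
  {"x":0,"y":0,"z":-0.04,"twist":0,"hand":-1},
  {"x":0.02,"y":0,"z":-0.07,"twist":0,"hand":-1},
  {"x":0.06,"y":0,"z":-0.085,"twist":0,"hand":-1},
  {"x":0.1,"y":0,"z":-0.09,"twist":0,"hand":-1},
  {"x":0.14,"y":0,"z":-0.09,"twist":0,"hand":-1},
])

```text
time_s: 4.85
position: [0.4435, -0.1719, 0.3331]
tcp_rot: [3.125, 0.01, 1.653]
force: [1.1, 0.7, -0.9]
opening: 0.0227
```

Request:
apply_moves([
  {"x":0.042,"y":0,"z":0,"twist":0,"hand":-1},
  {"x":0.084,"y":0,"z":0,"twist":0,"hand":-1},
  {"x":0.126,"y":0,"z":0,"twist":0,"hand":-1},
  {"x":0.168,"y":0,"z":0,"twist":0,"hand":-1},
  {"x":0.21,"y":0,"z":0,"twist":0,"hand":-1},
])

```text
time_s: 5.35
position: [0.4261, 0.039, 0.3319]
tcp_rot: [3.123, 0.01, 1.652]
force: [0.5, -0.7, -1.4]
opening: 0.0228
```

```bash
python3 go.py .4273 .2689 .30
```

```text
t 5.35 pos [0.4261 0.039  0.3319] rot [3.1232 0.0099 1.6521] F [ 0.53 -0.66 -1.44] open 0.0228
shift [0.2293 0.0194 0.03  ] twist -0.0049
```

Request:
apply_moves([
  {"x":0.046,"y":0.004,"z":0,"twist":0,"hand":-1},
  {"x":0.092,"y":0.008,"z":0,"twist":0,"hand":-1},
  {"x":0.138,"y":0.012,"z":0.01,"twist":0,"hand":-1},
  {"x":0.184,"y":0.016,"z":0.02,"twist":0,"hand":-1},
  {"x":0.22,"y":0.019,"z":0.03,"twist":0,"hand":-1},
])

```text
time_s: 5.85
position: [0.4275, 0.2622, 0.3008]
tcp_rot: [3.121, 0.009, 1.654]
force: [1.3, -1.3, -1.3]
opening: 0.0228
```

```bash
python3 go.py .4273 .2689 .125
```

```text
t 5.85 pos [0.4275 0.2622 0.3008] rot [3.1209 0.0085 1.6536] F [ 1.31 -1.28 -1.25] open 0.0228
shift [ 0.0081 -0.0033  0.1757] twist -0.0034
```

Request:
apply_moves([
  {"x":0.007,"y":0,"z":0.04,"twist":0,"hand":-1},
  {"x":0.007,"y":0,"z":0.085,"twist":0,"hand":-1},
  {"x":0.007,"y":0,"z":0.13,"twist":0,"hand":-1},
  {"x":0.007,"y":0,"z":0.165,"twist":0,"hand":-1},
  {"x":0.007,"y":0,"z":0.175,"twist":0,"hand":-1},
])

```text
time_s: 6.35
position: [0.428, 0.2668, 0.1224]
tcp_rot: [3.128, 0.011, 1.654]
force: [-0.6, -0.3, -1.7]
opening: 0.0229
```

```bash
python3 go.py .4273 .2689 .103
python3 - <<'E'
from h import *
S=camera("scene");crop(S,220,100,340,220,5,"s5.png")
T=camera("top");crop(T,130,190,250,290,5,"t5.png")
E
```

```text
t 6.35 pos [0.428  0.2668 0.1224] rot [3.128  0.0114 1.6537] F [-0.63 -0.31 -1.67] open 0.0229
shift [ 0.0024 -0.0008  0.0193] twist -0.0033
```

View pics/s5.png

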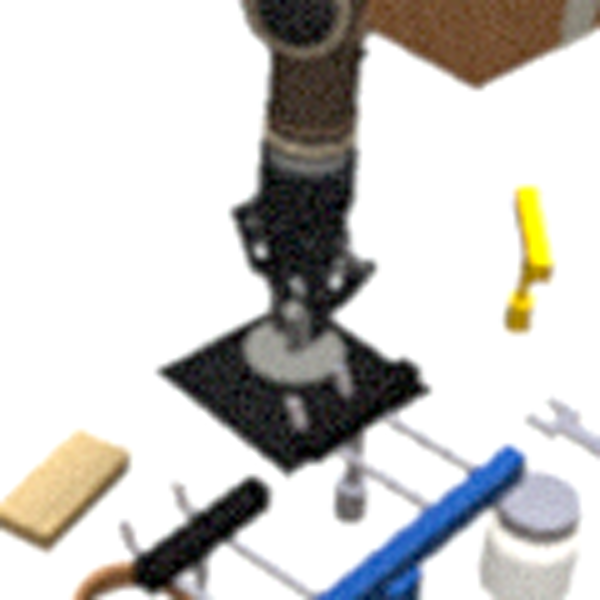

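View pics/t5.png

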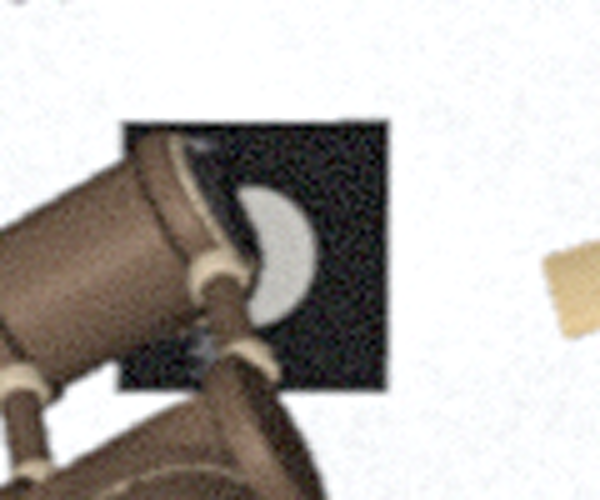

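The lid is held low and level over the middle of the mat. I'll lower it slowly while watching the force.

Request:
apply_moves([
  {"x":0.002,"y":0,"z":0.005,"twist":0,"hand":-1},
  {"x":0.002,"y":0,"z":0.01,"twist":0,"hand":-1},
  {"x":0.002,"y":0,"z":0.014,"twist":0,"hand":-1},
  {"x":0.002,"y":0,"z":0.017,"twist":0,"hand":-1},
  {"x":0.002,"y":0,"z":0.017,"twist":0,"hand":-1},
])

```text
time_s: 6.95
position: [0.43, 0.2694, 0.1079]
tcp_rot: [3.124, 0.01, 1.654]
force: [0.5, -0.4, 0.3]
opening: 0.0225
```

Request:
apply_moves([
  {"x":0,"y":0,"z":0.001,"twist":0,"hand":-1},
  {"x":0,"y":0,"z":0.002,"twist":0,"hand":-1},
  {"x":0,"y":0,"z":0.003,"twist":0,"hand":-1},
  {"x":0,"y":0,"z":0.003,"twist":0,"hand":-1},
])

```text
time_s: 7.35
position: [0.43, 0.2694, 0.1047]
tcp_rot: [3.124, 0.01, 1.654]
force: [0.1, 0.2, -1.3]
opening: 0.0226
```

Request:
apply_moves([
  {"x":0,"y":0,"z":0.001,"twist":0,"hand":-1},
  {"x":0,"y":0,"z":0.002,"twist":0,"hand":-1},
  {"x":0,"y":0,"z":0.002,"twist":0,"hand":-1},
])

```text
time_s: 7.65
position: [0.4305, 0.2694, 0.104]
tcp_rot: [3.124, 0.01, 1.654]
force: [-1.7, -1.6, 8.5]
opening: 0.0228
```

Request:
apply_moves([
  {"x":0,"y":0,"z":0.001,"twist":0,"hand":-1},
  {"x":0,"y":0,"z":0.002,"twist":0,"hand":-1},
  {"x":0,"y":0,"z":0.002,"twist":0,"hand":-1},
])

```text
time_s: 7.95
position: [0.4307, 0.2694, 0.1038]
tcp_rot: [3.125, 0.011, 1.654]
force: [-5.1, -2.9, 14.1]
opening: 0.0223
```

Contact. I'll open the gripper and then rise.

Request:
apply_moves([
  {"x":0,"y":0,"z":-0.001,"twist":0,"hand":1},
  {"x":0,"y":0,"z":-0.001,"twist":0,"hand":1},
  {"x":0,"y":0,"z":-0.001,"twist":0,"hand":1},
  {"x":0,"y":0,"z":-0.001,"twist":0,"hand":1},
  {"x":0,"y":0,"z":-0.001,"twist":0,"hand":1},
])

```text
time_s: 8.45
position: [0.4306, 0.2693, 0.1045]
tcp_rot: [3.126, 0.011, 1.654]
force: [0.4, -0.9, 0.5]
opening: 0.0853
```

Request:
apply_moves([
  {"x":0,"y":0,"z":-0.03,"twist":0,"hand":1},
  {"x":0,"y":0,"z":-0.07,"twist":0,"hand":1},
  {"x":0,"y":0,"z":-0.12,"twist":0,"hand":1},
  {"x":0,"y":0,"z":-0.17,"twist":0,"hand":1},
  {"x":0,"y":0,"z":-0.2,"twist":0,"hand":1},
])

```text
time_s: 8.95
position: [0.4284, 0.272, 0.3088]
tcp_rot: [3.12, 0.009, 1.654]
force: [0.6, -1.1, 1.2]
opening: 0.0855
```

```bash
python3 go.py .614 .1358 .30
python3 - <<'E'
from m import *
S=avg("scene",3);crop(S,220,100,340,220,5,"s6.png");crop(S,110,200,200,275,6,"s6b.png")
T=avg("top",3);crop(T,350,190,430,260,7,"t6.png");np.save("T2.npy",T,allow_pickle=True)
E
```

```text
t 8.95 pos [0.4284 0.272  0.3088] rot [3.1202 0.0087 1.6537] F [ 0.57 -1.09  1.23] open 0.0855
shift [-0.151   0.1735  0.0138] twist -0.0033
```

View pics/s6.png

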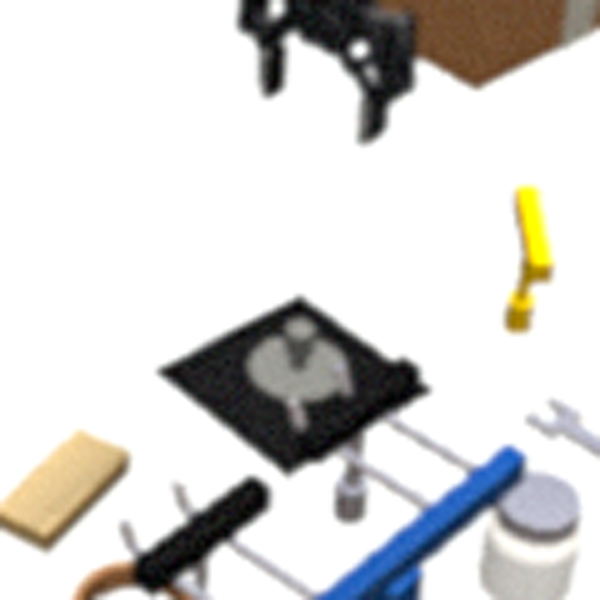

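View pics/t6.png

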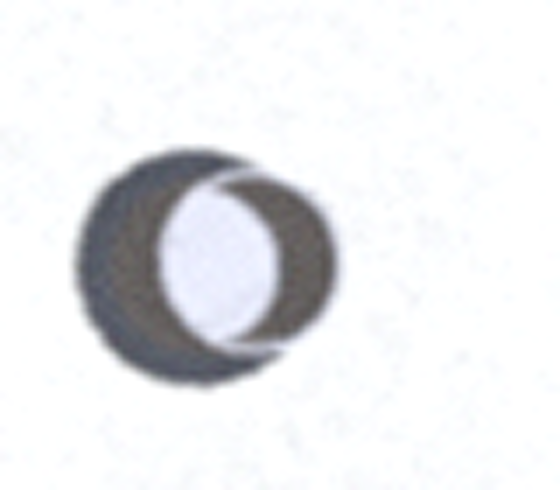

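View pics/s6b.png

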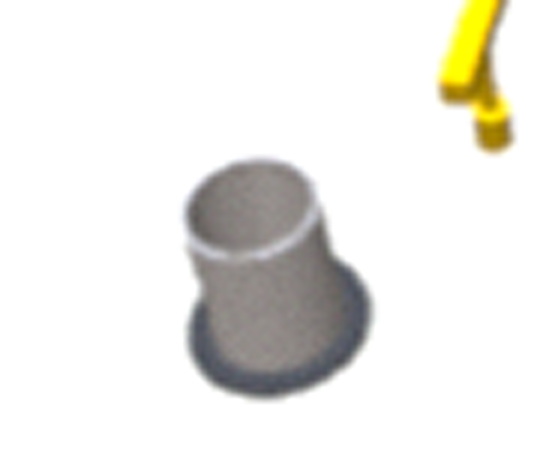

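Run:
```python
from m import *
T=np.load("T2.npy",allow_pickle=True).item()
show(plane(T,384.7,226.4,.1));show(plane(T,377.1,227.7,.005))
S=camera("scene")
show(plane(S,(252/6+109.5),(209/6+199.5),.1))
print(tri(T,(384.7,226.4),S,(252/6+109.5,209/6+199.5)))
```

```text
[ 0.4528 -0.3065  0.1   ]
[ 0.4516 -0.3081  0.005 ]
[ 0.457  -0.3125  0.1   ]
(array([ 0.45224454, -0.30939252,  0.09333083]), np.float64(0.002763241462835296))
```

Request:
apply_moves([
  {"x":-0.03,"y":0.034,"z":0,"twist":0,"hand":0.3},
  {"x":-0.06,"y":0.068,"z":0,"twist":0,"hand":0.3},
  {"x":-0.09,"y":0.102,"z":0,"twist":0,"hand":0.3},
  {"x":-0.12,"y":0.138,"z":0,"twist":0,"hand":0.3},
  {"x":-0.151,"y":0.173,"z":0.01,"twist":0,"hand":0.3},
])

```text
time_s: 9.8
position: [0.6126, 0.1333, 0.2953]
tcp_rot: [3.13, 0.013, 1.654]
force: [0.9, 0.5, 0.1]
opening: 0.0555
```

```bash
python3 go.py .614 .1358 .262
python3 - <<'E'
from m import *
S=avg("scene",2);crop(S,230,100,350,240,4,"s7.png")
E
```

```text
t 9.8 pos [0.6126 0.1333 0.2953] rot [3.1301 0.0125 1.6537] F [0.91 0.49 0.07] open 0.0555
shift [0.0028 0.0013 0.0333] twist -0.0033
```

View pics/s7.png

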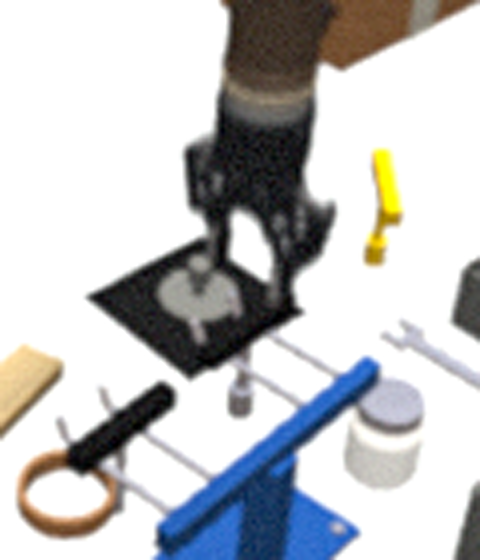

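Request:
apply_moves([
  {"x":0.001,"y":0.002,"z":0.02,"twist":0,"hand":0.3},
  {"x":0.001,"y":0.002,"z":0.04,"twist":0,"hand":0.3},
  {"x":0.001,"y":0.002,"z":0.05,"twist":0,"hand":0.3},
  {"x":0.001,"y":0.002,"z":0.059,"twist":0,"hand":0.3},
  {"x":0.001,"y":0.002,"z":0.061,"twist":0,"hand":0.3},
])

```text
time_s: 10.4
position: [0.6151, 0.1308, 0.2296]
tcp_rot: [3.136, 0.015, 1.65]
force: [0.2, -0.1, -0.1]
opening: 0.0556
```

```bash
python3 go.py .614 .1345 .234
python3 - <<'E'
from m import *
S=avg("scene",2);crop(S,250,120,330,220,6,"s8.png")
E
```

```text
t 10.4 pos [0.6151 0.1308 0.2296] rot [3.136  0.0152 1.6495] F [ 0.23 -0.12 -0.1 ] open 0.0556
shift [ 0.0037 -0.0008 -0.0044] twist -0.0075
```

View pics/s8.png

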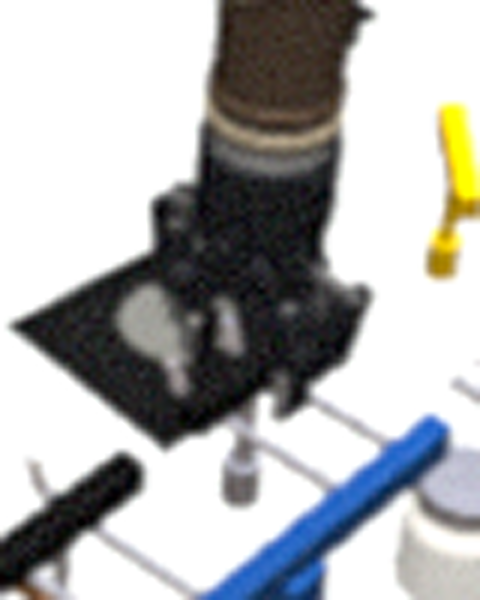

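Request:
apply_moves([
  {"x":0.003,"y":-0.001,"z":-0.004,"twist":0,"hand":0.3},
  {"x":0.003,"y":-0.001,"z":-0.004,"twist":0,"hand":-1},
  {"x":0.003,"y":-0.001,"z":-0.004,"twist":0,"hand":-1},
  {"x":0.003,"y":-0.001,"z":-0.004,"twist":0,"hand":-1},
  {"x":0.003,"y":-0.001,"z":-0.004,"twist":0,"hand":-1},
], squeeze=60)

```text
time_s: 11.0
position: [0.6155, 0.134, 0.2365]
tcp_rot: [3.131, 0.015, 1.649]
force: [0.1, 0.7, 4.7]
opening: 0.0188
```

Request:
apply_moves([
  {"x":0,"y":0,"z":0,"twist":0,"hand":-1},
  {"x":0,"y":0,"z":0,"twist":0,"hand":-1},
])

```text
time_s: 11.2
position: [0.6155, 0.134, 0.2365]
tcp_rot: [3.131, 0.015, 1.649]
force: [0.7, 1.0, 2.0]
opening: 0.0186
```

```bash
python3 go.py .614 .1345 .234
python3 - <<'E'
from m import *
S=avg("scene",2);crop(S,250,120,330,220,6,"s9.png")
E
```

```text
t 11.2 pos [0.6155 0.134  0.2365] rot [3.1308 0.0145 1.6492] F [0.7  0.95 2.04] open 0.0186
shift [ 0.0006 -0.0015  0.0025] twist -0.0078
```

View pics/s9.png

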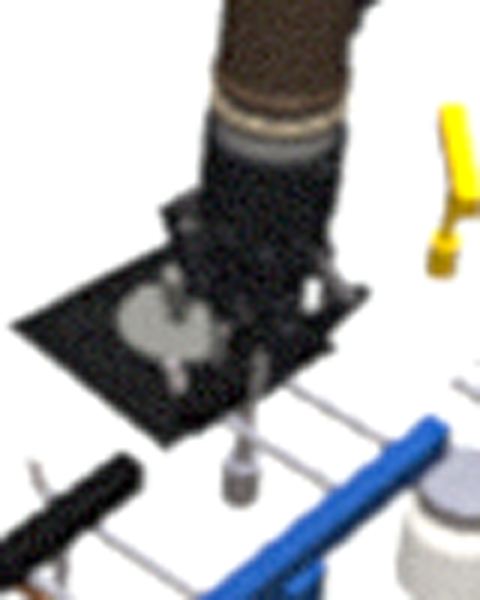

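Request:
apply_moves([
  {"x":0,"y":0,"z":-0.005,"twist":0,"hand":-1},
  {"x":0,"y":0,"z":-0.015,"twist":0,"hand":-1},
  {"x":0,"y":0,"z":-0.03,"twist":0,"hand":-1},
  {"x":0,"y":0,"z":-0.05,"twist":0,"hand":-1},
  {"x":0,"y":0,"z":-0.07,"twist":0,"hand":-1},
])

```text
time_s: 11.8
position: [0.6146, 0.135, 0.3079]
tcp_rot: [3.131, 0.015, 1.649]
force: [1.1, -0.9, -2.6]
opening: 0.0187
```

```bash
python3 go.py .614 .1345 .36
python3 - <<'E'
from m import *
S=avg("scene",2);crop(S,250,90,350,220,5,"s10.png")
T=avg("top",2);crop(T,180,110,310,210,5,"t10.png")
E
```

```text
t 11.8 pos [0.6146 0.135  0.3079] rot [3.1309 0.0147 1.6492] F [ 1.05 -0.92 -2.58] open 0.0187
shift [-0.0012 -0.0001 -0.0521] twist -0.0078
```

View pics/s10.png

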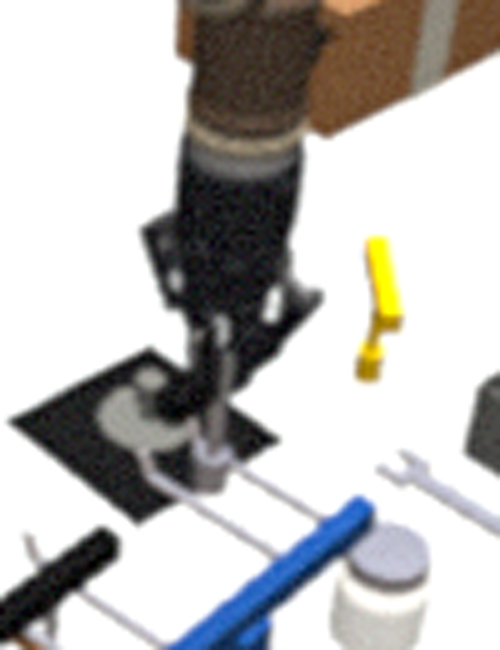

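View pics/t10.png

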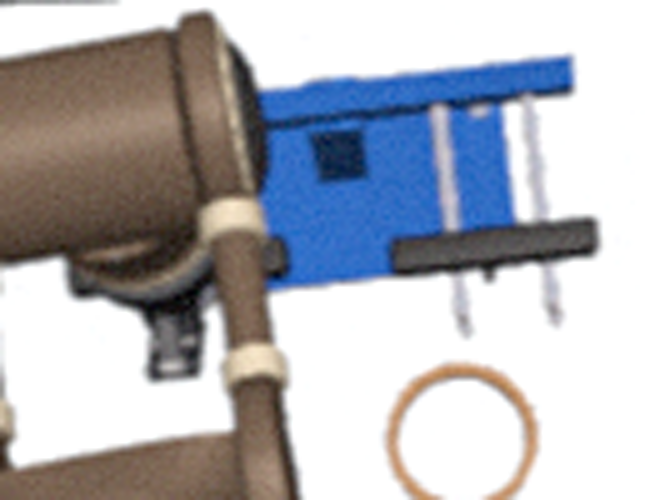

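Request:
apply_moves([
  {"x":0,"y":0,"z":-0.04,"twist":0,"hand":-1},
  {"x":-0.01,"y":-0.01,"z":-0.07,"twist":0,"hand":-1},
  {"x":-0.03,"y":-0.03,"z":-0.08,"twist":0,"hand":-1},
  {"x":-0.06,"y":-0.05,"z":-0.085,"twist":0,"hand":-1},
  {"x":-0.095,"y":-0.07,"z":-0.085,"twist":0,"hand":-1},
])

```text
time_s: 12.5
position: [0.5505, 0.0357, 0.3926]
tcp_rot: [3.13, 0.014, 1.651]
force: [0.5, -0.5, -2.9]
opening: 0.0184
```

```bash
python3 go.py .4525 -.309 .39 1.649
```

```text
t 12.5 pos [0.5505 0.0357 0.3926] rot [3.1296 0.0144 1.6511] F [ 0.48 -0.52 -2.93] open 0.0184
shift [-0.3357 -0.1255  0.006 ] twist 0.0021
```

Request:
apply_moves([
  {"x":-0.042,"y":-0.016,"z":0,"twist":0,"hand":-1},
  {"x":-0.084,"y":-0.032,"z":0,"twist":0,"hand":-1},
  {"x":-0.126,"y":-0.048,"z":0,"twist":0,"hand":-1},
  {"x":-0.168,"y":-0.063,"z":0,"twist":0,"hand":-1},
  {"x":-0.21,"y":-0.079,"z":0,"twist":0,"hand":-1},
])

```text
time_s: 13.0
position: [0.4873, -0.1811, 0.3932]
tcp_rot: [3.132, 0.013, 1.651]
force: [1.1, -0.6, -2.0]
opening: 0.0186
```

```bash
python3 go.py .4525 -.309 .34 1.649
```

```text
t 13.0 pos [ 0.4873 -0.1811  0.3932] rot [3.1315 0.0131 1.6514] F [ 1.09 -0.56 -2.02] open 0.0186
shift [-0.1239 -0.0455  0.0544] twist 0.0024
```

Request:
apply_moves([
  {"x":-0.04,"y":-0.015,"z":0.01,"twist":0,"hand":-1},
  {"x":-0.08,"y":-0.03,"z":0.025,"twist":0,"hand":-1},
  {"x":-0.11,"y":-0.041,"z":0.04,"twist":0,"hand":-1},
  {"x":-0.123,"y":-0.045,"z":0.054,"twist":0,"hand":-1},
  {"x":-0.123,"y":-0.045,"z":0.054,"twist":0,"hand":-1},
])

```text
time_s: 13.5
position: [0.4508, -0.3084, 0.3364]
tcp_rot: [3.137, 0.008, 1.648]
force: [1.2, 1.3, -2.5]
opening: 0.0186
```

```bash
python3 go.py .4525 -.309 .29 1.649
python3 - <<'E'
from m import *
S=avg("scene",2);crop(S,100,140,200,270,5,"s11.png")
T=avg("top",2);crop(T,340,180,440,260,6,"t11.png")
E
```

```text
t 13.5 pos [ 0.4508 -0.3084  0.3364] rot [3.137  0.0081 1.6484] F [ 1.19  1.28 -2.51] open 0.0186
shift [-0.0004  0.0014  0.0464] twist -0.0006
```

View pics/s11.png

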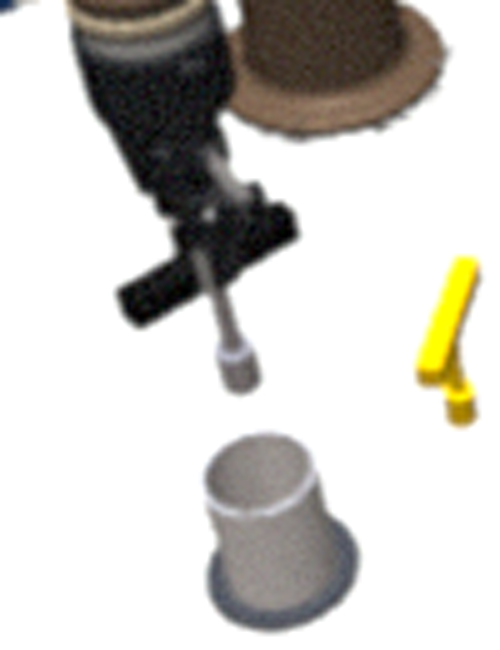

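View pics/t11.png

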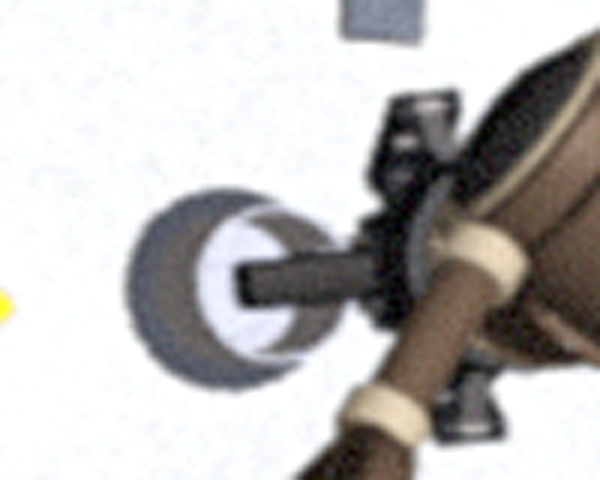

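Run:
```python
from m import *
S=camera("scene")
show(plane(S,241.5/5+99.5,380/5+139.5,.175))
show(plane(S,262/5+99.5,474/5+139.5,.100))
```

```text
[ 0.4499 -0.3063  0.175 ]
[ 0.4577 -0.3115  0.1   ]
```

Request:
apply_moves([
  {"x":-0.002,"y":0.004,"z":0.015,"twist":0,"hand":-1},
  {"x":-0.002,"y":0.004,"z":0.04,"twist":0,"hand":-1},
  {"x":-0.002,"y":0.004,"z":0.065,"twist":0,"hand":-1},
  {"x":-0.002,"y":0.004,"z":0.09,"twist":0,"hand":-1},
  {"x":-0.002,"y":0.004,"z":0.11,"twist":0,"hand":-1},
])

```text
time_s: 14.25
position: [0.4593, -0.3088, 0.2291]
tcp_rot: [3.131, 0.012, 1.654]
force: [-0.4, -0.4, -3.3]
opening: 0.0186
```

```bash
python3 go.py .454 -.310 .19 1.649
python3 - <<'E'
from m import *
S=avg("scene",2);crop(S,100,140,200,270,5,"s12.png")
E
```

```text
t 14.25 pos [ 0.4593 -0.3088  0.2291] rot [3.1312 0.0125 1.6544] F [-0.42 -0.38 -3.3 ] open 0.0186
shift [-0.0002 -0.0058  0.0391] twist 0.0054
```

View pics/s12.png

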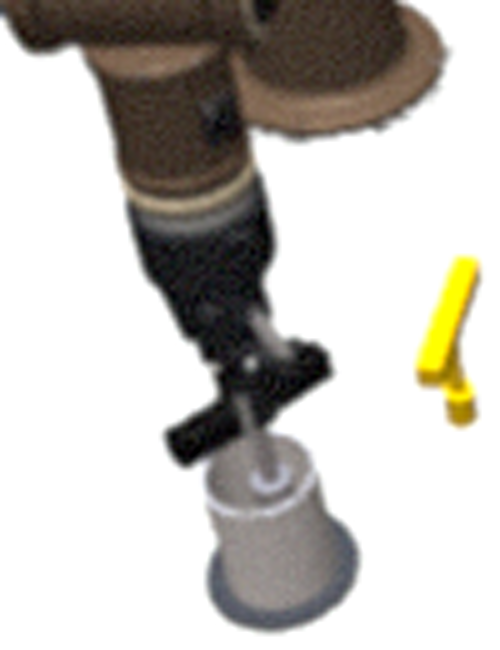

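The socket is inside the mouth. I'll shift it back about 5 mm in x and keep lowering.

Request:
apply_moves([
  {"x":0,"y":-0.005,"z":0.01,"twist":0,"hand":-1},
  {"x":0,"y":-0.005,"z":0.022,"twist":0,"hand":-1},
  {"x":0,"y":-0.005,"z":0.034,"twist":0,"hand":-1},
  {"x":0,"y":-0.005,"z":0.042,"twist":0,"hand":-1},
  {"x":0,"y":-0.005,"z":0.046,"twist":0,"hand":-1},
])

```text
time_s: 14.85
position: [0.4526, -0.3082, 0.1801]
tcp_rot: [3.137, 0.007, 1.654]
force: [1.0, -0.9, -3.0]
opening: 0.0188
```

Request:
apply_moves([
  {"x":0,"y":0,"z":0.001,"twist":0,"hand":-1},
  {"x":0,"y":0,"z":0.002,"twist":0,"hand":-1},
])

```text
time_s: 15.05
position: [0.4528, -0.3084, 0.1782]
tcp_rot: [3.137, 0.007, 1.654]
force: [1.0, -1.0, -2.5]
opening: 0.0188
```

Request:
apply_moves([
  {"x":0,"y":0,"z":0.001,"twist":0,"hand":-1},
  {"x":0,"y":0,"z":0.002,"twist":0,"hand":-1},
  {"x":0,"y":0,"z":0.002,"twist":0,"hand":-1},
])

```text
time_s: 15.35
position: [0.4532, -0.3087, 0.1768]
tcp_rot: [3.136, 0.008, 1.654]
force: [0.1, 0.1, -1.6]
opening: 0.019
```

Request:
apply_moves([
  {"x":0,"y":0,"z":0.001,"twist":0,"hand":-1},
  {"x":0,"y":0,"z":0.0015,"twist":0,"hand":-1},
])

```text
time_s: 15.55
position: [0.4534, -0.3088, 0.1765]
tcp_rot: [3.136, 0.008, 1.654]
force: [-2.2, 3.1, 7.9]
opening: 0.0188
```

Contact came at the predicted height. I'll release and rise.

Request:
apply_moves([
  {"x":0,"y":0,"z":0,"twist":0,"hand":0},
  {"x":0,"y":0,"z":0,"twist":0,"hand":0},
  {"x":0,"y":0,"z":0,"twist":0,"hand":0},
  {"x":0,"y":0,"z":0,"twist":0,"hand":0},
])

```text
time_s: 15.95
position: [0.4534, -0.3089, 0.1764]
tcp_rot: [3.136, 0.008, 1.654]
force: [-0.5, -0.4, -0.7]
opening: 0.0429
```

Request:
apply_moves([
  {"x":0,"y":0,"z":-0.02,"twist":0,"hand":0},
  {"x":0,"y":0,"z":-0.05,"twist":0,"hand":0},
  {"x":0,"y":0,"z":-0.09,"twist":0,"hand":0},
  {"x":0,"y":0,"z":-0.13,"twist":0,"hand":0},
  {"x":0,"y":0,"z":-0.16,"twist":0,"hand":0},
])

```text
time_s: 16.45
position: [0.4528, -0.308, 0.3391]
tcp_rot: [3.133, 0.01, 1.654]
force: [1.6, 0.9, -0.9]
opening: 0.043
```

Request:
apply_moves([
  {"x":0.04,"y":-0.01,"z":0,"twist":0,"hand":0},
  {"x":0.08,"y":-0.02,"z":0,"twist":0,"hand":0},
  {"x":0.12,"y":-0.03,"z":0,"twist":0,"hand":0},
  {"x":0.15,"y":-0.035,"z":0,"twist":0,"hand":0},
  {"x":0.15,"y":-0.035,"z":0,"twist":0,"hand":0},
])

```text
time_s: 16.95
position: [0.404, -0.1585, 0.3367]
tcp_rot: [3.134, 0.009, 1.657]
force: [-1.0, -0.6, 0.9]
opening: 0.043
```

```bash
python3 go.py .454 -.310 .19 1.649
python3 - <<'E'
from m import *
S=avg("scene",3);crop(S,90,140,350,310,3,"s13.png")
T=avg("top",3);crop(T,120,100,440,280,2.4,"t13.png")
g=T["image"].astype(int);v=g.max(2);sat=v-g.min(2);dark=((v<75)&(sat<35)).astype(np.uint8)
m,st,ce=comp(dark,(279,160));print("hex",ce,st)
E
```

```text
t 16.95 pos [ 0.404  -0.1585  0.3367] rot [3.1344 0.0086 1.6572] F [-0.96 -0.6   0.87] open 0.043
shift [-0.154   0.0356  0.1483] twist 0.0082
hex [278.15064103 159.1025641 ] [258 154  41  12 312]
```

View pics/s13.png

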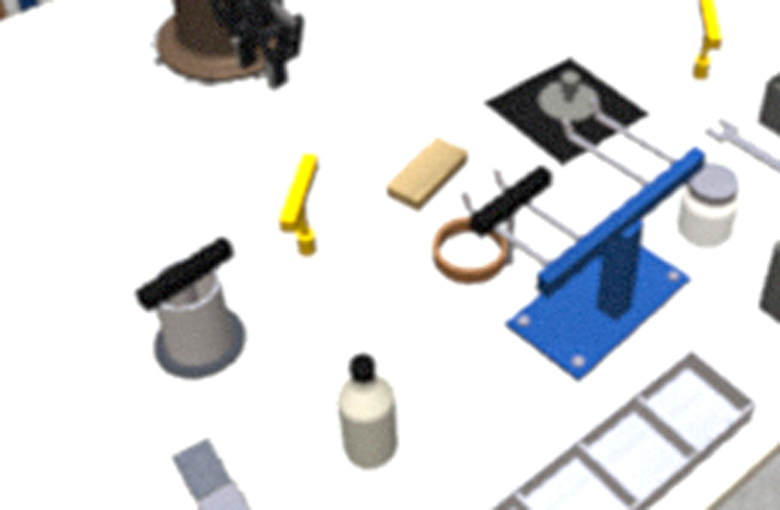

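View pics/t13.png

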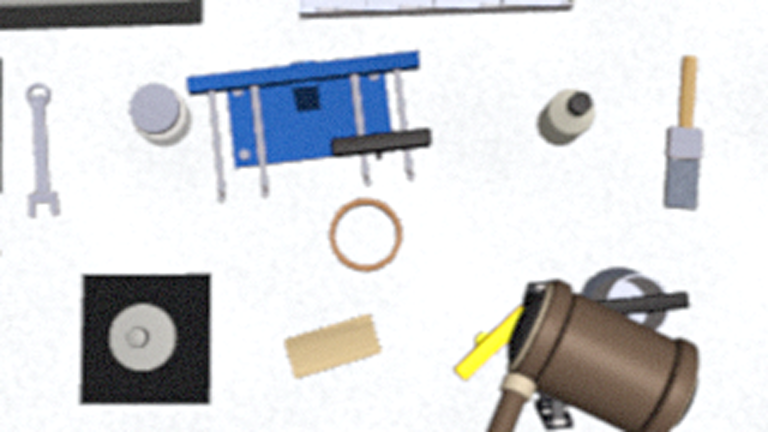

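The spanner's crossbar rests on the holder rim, the lid is flat and central on the mat, and nothing else has shifted. I'll hand the job in.

```bash
python3 -c "
from rig import *
print(sign_off())"
```

```text
the job is handed in; nothing more can be done
None
```

I put the lid on the mat and the socket spanner in the holder, and handed the job in at about 17 s of the 61 s. The sign-off gives no verdict.

- **Lid:** I lifted it by the knob and lowered it onto the middle of the mat until I felt contact, then let go. The last pictures show it flat, knob up and well inside the mat's outline.
- **Spanner:** I gripped it by the crossbar, lifted it straight up off its fork, and lowered it into the holder. Contact came at the height I had worked out for the crossbar meeting the rim, and I released it there. The last pictures show it upright with its crossbar resting on the rim.
- **Rest of the bench:** The hex tool's image centre moved less than 0.1 pixel from the start. The other bystanders look untouched by eye; I did not measure them. The gripper is empty and clear of everything.

**What disagreed:**
- The scene camera sat about 1 pixel off, so heights measured across two views came out about 6 mm low (knob top 140 mm against 146 mm, rim 93 mm against 100 mm). I used the stated heights, and the contact heights agreed with them.
- The tool tilted by up to about 0.02 rad during the moves, with no visible effect.
- One move call was refused because its rows left out the twist; I sent it again with the twist included.

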